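# Sweep the loose shoe heels into the catch tray

### The job

Clear the lasting bench for the next pair: sweep the three loose black rubber heels along the bench with your fingers and in over the front lip of the steel catch tray, until each lies wholly inside it. Only push them, never pick one up, and leave the tin, the spool, the dish of tacks, the green last, the hammer and the pincers where they are.

Things in the scene. Friction and masses are not known exactly. Their poses are not given: they have to be found in the camera images.
- heel1_mid (a point): First loose black rubber shoe heel lying on the bench at any yaw, D-shaped in plan: 58 mm from flat to round edge, 56 mm wide, 16 mm thick, about 45 g; steel nail sockets dot its upper face. It slides when pushed. This point is its centre, 8 mm above what it lies on; x points to the round edge (29 mm away; the flat edge is 29 mm the other way), z up.
- heel2_mid (a point): Second loose black rubber shoe heel lying on the bench at any yaw, D-shaped in plan: 58 mm from flat to round edge, 56 mm wide, 16 mm thick, about 45 g; steel nail sockets dot its upper face. It slides when pushed. This point is its centre, 8 mm above what it lies on; x points to the round edge (29 mm away; the flat edge is 29 mm the other way), z up.
- heel3_mid (a point): Third loose black rubber shoe heel lying on the bench at any yaw, D-shaped in plan: 58 mm from flat to round edge, 56 mm wide, 16 mm thick, about 45 g; steel nail sockets dot its upper face. It slides when pushed. This point is its centre, 8 mm above what it lies on; x points to the round edge (29 mm away; the flat edge is 29 mm the other way), z up.
- tray_mouth (a point): Middle of the tray's open front edge, 2 mm above the bench. x points level straight into the tray, y along the mouth, z up. The front lip is a ramp 14 mm long that rises smoothly from the bench to the tray floor, 2 mm up, so a heel pushed along the bench rides in; fingertips 5 mm above the bench clear lip and floor. Walls stand at y = +-125 mm and at x = 160 mm.
- tray: Catch tray: an open-fronted pan of bare folded steel, 160 mm deep and 250 mm wide, screwed to the right-hand part of the bench (it cannot move). Side and back walls are 38 mm high and 3 mm thick, no top; a flat flange 22 mm wide runs behind the back wall. Origin at the centre of its underside, 80 mm behind the middle of the mouth; axes as at the mouth.
- cement_tin: Round metal tin of cement with a paper band and a lid, 71 mm diameter, 59 mm high, 0.3 kg; origin at the centre of its underside, z up. It stands on the bench among the heels, and must stay upright where it stands.
- thread_spool: Wooden spool wound with blue thread, 52 mm diameter, 52 mm high, standing on end, 0.15 kg; origin at the centre of its underside, z up. It stands on the bench among the heels, and must stay upright where it stands.
- tack_dish: Shallow round steel dish of tacks, 76 mm diameter, 20 mm high, 0.25 kg; origin at the centre of its underside, z up. It stands on the bench among the heels, and must stay upright where it stands.
- last: Green plastic shoe last, 245 mm long, 101 mm high, on the left of the bench; origin under its middle; x to the toe.
- hammer: Shoemaker's hammer lying on the bench at the left, nearer than the last, about 240 mm long, 35 mm high at the head; origin under the middle of the handle; x to the head.
- pincers: Steel lasting pincers lying on the bench at the left near side, 190 mm long, 17 mm high; origin near the pivot, x to the jaws.

How it is judged (in metres and radians):
At the end, for the whole second after the job is handed in: Each heel lies at rest wholly inside the tray: its centre at least 28 mm past the front edge of the mouth, between the side walls and not above 35 mm; the tin, spool, dish, last, hammer and pincers are each within 20 mm of where it began and within 0.2 rad of upright  (x of heel1_mid in the frame of tray_mouth between 0.028 and 0.155 m and y of heel1_mid in the frame of tray_mouth between -0.12 and 0.12 m and height (world z) of each of heel1_mid, heel2_mid, heel3_mid below 0.035 m and linear speed of each of heel1, heel2, heel3 below 0.02 m/s and x of heel2_mid in the frame of tray_mouth between 0.028 and 0.155 m and y of heel2_mid in the frame of tray_mouth between -0.12 and 0.12 m and x of heel3_mid in the frame of tray_mouth between 0.028 and 0.155 m and y of heel3_mid in the frame of tray_mouth between -0.12 and 0.12 m and distance of each of cement_tin, thread_spool, tack_dish, last, hammer, pincers from where it was at the start of the episode below 0.02 m and angle between each of cement_tin, thread_spool, tack_dish, last, hammer, pincers's own z axis and vertical below 0.2 rad); the robot touches nothing.
It fails at once if a heel is lifted off the bench on its way (its centre more than 24 mm above the bench outside the tray) or lifted inside the tray (centre above 45 mm) ((height (world z) of heel1_mid above 0.024 m and (x of heel1_mid in the frame of tray_mouth below 0 m or y of heel1_mid in the frame of tray_mouth below -0.125 m or y of heel1_mid in the frame of tray_mouth above 0.125 m)) or (height (world z) of heel2_mid above 0.024 m and (x of heel2_mid in the frame of tray_mouth below 0 m or y of heel2_mid in the frame of tray_mouth below -0.125 m or y of heel2_mid in the frame of tray_mouth above 0.125 m)) or (height (world z) of heel3_mid above 0.024 m and (x of heel3_mid in the frame of tray_mouth below 0 m or y of heel3_mid in the frame of tray_mouth below -0.125 m or y of heel3_mid in the frame of tray_mouth above 0.125 m)) or height (world z) of any of heel1_mid, heel2_mid, heel3_mid above 0.045 m).
It fails at once if the tin, spool, dish, last, hammer or pincers is shifted by more than 20 mm or tipped by more than 0.2 rad (not (distance of cement_tin from where it was at the start of the episode below 0.02 m and angle between cement_tin's own z axis and vertical below 0.2 rad) or not (distance of thread_spool from where it was at the start of the episode below 0.02 m and angle between thread_spool's own z axis and vertical below 0.2 rad) or not (distance of tack_dish from where it was at the start of the episode below 0.02 m and angle between tack_dish's own z axis and vertical below 0.2 rad) or not (distance of last from where it was at the start of the episode below 0.02 m and angle between last's own z axis and vertical below 0.2 rad) or not (distance of hammer from where it was at the start of the episode below 0.02 m and angle between hammer's own z axis and vertical below 0.2 rad) or not (distance of pincers from where it was at the start of the episode below 0.02 m and angle between pincers's own z axis and vertical below 0.2 rad)).
It also fails if it takes over 72 s, if anything falls off the work surface, if the arm or the gripper's body presses on something with over 40 N, if the wrist force passes 120 N, or if a joint passes its speed limit or range.

### The arm

A 6-joint arm with a two-finger parallel gripper is mounted at the origin on the work surface. World frame = base frame: x ahead of the robot, y to its left, z up, the work surface at z = 0. Lengths are in m, angles in degrees, forces in N, time in s.
With the tool pointing down it reaches from about 0.3 to 0.85 m from the base axis. Payload 4.2 kg.
Tool frame: the origin (TCP) lies on the mounting face of the last link; the fingertips stand arm.finger_overhang ahead of it and the grasp point (between the pads) lies 172 mm ahead of it (arm.finger_overhang is the distance from the TCP to the fingertips, in m); z points along the fingers, y is the direction in which the jaws open and shut (so a half turn about z gives the same grasp; the last joint's range is limited). The gripper opens to 91 mm and grips with 3 to 60 N. Pads are 32 mm wide; open, the fingers measure 118 mm over their backs; the gripper's body (76 mm by 178 mm) begins 60 mm behind the grasp point.
Start: joints at [-71.963, 18.312, 89.639, -0, 72.044, -1.146], TCP at [0.189, -0.543, 0.405] pointing down, gripper open.
Joint ranges: [-177.97, 177.97], [-48.28, 115.42], [12.27, 149.76], [-77.06, 257.06], [2.81, 150.46], [-146.56, 146.56]. Speed limits (degrees/s): [147.25, 147.25, 180, 180, 180, 180].

### API

Orientations are given as a 3x3 rotation matrix whose columns are the frame's x, y, z axes.
In Python, from station import arm, vision, ticket gives the robot as it stands.
- The arm moves only by the shell command python3 -m handwheel 'ROWS' [FORCE]. ROWS is JSON, a list of rows, each a list of 7 numbers: the opening, from 0 (shut) to 1 (fully open), then the shift along the tool's x, y, z in units of 50 mm (1.0 is 50 mm), then the turn, a rotation vector about the tool's x, y, z in units of 6 degrees (1.0 is 6 degrees). In form: [[gripper, x, y, z, ax, ay, az], ...]. A call has exactly 5 rows; each row is the pose to reach, as a shift and turn from the pose commanded when the call began, along the tool's axes at that moment; what a row does not reach only later rows make up. A row lasts 1/10 s, in which the tool goes at most 50 mm and 8.59 degrees, less where a joint would pass 70% of its speed; a pose out of reach is approached as far as the arm can. A call with a gripper value outside its range is refused whole. The fingers move at their own pace and stop on an object; FORCE is the grip in N (left out, the last holds). Time passes only in rows, so rows that repeat a pose let the fingers close, or fill a call up. It gives the time, the measured TCP pose, the force and the opening at its end, in the units of the state.
- arm.state(): the state, without advancing time (a new reading comes with each control period).
- vision.camera(name): name is "side" or "top"; returns a dict with "img" (400x640x3 uint8, red, green, blue), "mtx" (3x3 intrinsics, pixels), "distortion" ([k1, k2, p1, p2, k3] as OpenCV has them; the pictures are not rectified), "extrinsics" (4x4, takes a point from world to camera coordinates). Camera axes: x right, y down, z forward; pixel columns grow to the right and rows downward; lengths in m; the calibration is good to about 2 mm. A picture is of the moment at which its call begins. There is no depth.
- ticket.sign_off(): hands the job in, once; it reports no verdict.
The state is a dict: "t": time; "qpos": joint angles; "qd": joint speeds; "tau": joint torques, N m; "position": TCP position; "tcp_rot": TCP orientation; "force": force on the tool from outside, world axes, zero at the start; "ft_torque": the same for the moment, N m; "width": opening from 0.0 (shut) to 1.0 (fully open).
Only numpy, scipy, OpenCV 4.12 (cv2) and the standard library are available. Lean on these libraries where they do the work, as an engineer would, in place of code of your own. Each camera call takes 0.05 s, during which the arm holds its last target.

## Working session

There is one attempt and no reset: what is moved stays moved. The work goes in short steps, Python scripts to look and compute and a shell command to move; the robot and the scene stay as the last step left them, time stands still between calls to the robot, and variables do not carry over. Pictures are saved under pics/ and viewed, and the job is handed in when it is done.

```bash
ls; mkdir -p pics; python3 - <<'E'
from station import arm,vision
import cv2,numpy as np
s=arm.state()
print({k:np.round(v,3).tolist() for k,v in s.items()}, arm.finger_overhang)
for n in("top","side"):
    c=vision.camera(n);cv2.imwrite(f"pics/{n}0.png",c["img"][:,:,::-1])
    print(n,np.round(c["mtx"],1).tolist(),c["distortion"],np.round(c["extrinsics"],3).tolist())
E
```

```text
pics
{'t': 0.0, 'qpos': [-71.965, 18.353, 89.707, -0.002, 72.044, -1.148], 'qd': [0.097, 0.124, -0.014, 0.076, 0.05, 0.034], 'tau': [-0.003, -41.247, -23.198, 0.073, 0.046, -0.0], 'position': [0.189, -0.543, 0.404], 'tcp_rot': [[0.944, 0.329, -0.001], [0.329, -0.944, 0.002], [-0.0, -0.002, -1.0]], 'force': [-0.062, 0.233, -0.696], 'ft_torque': [0.004, -0.067, 0.08], 'width': 1.001} 0.1908
top [[419.5, 0.0, 320.0], [0.0, 419.5, 198.0], [0.0, 0.0, 1.0]] [0.0221029 0.        0.        0.        0.       ] [[-0.019, -0.999, -0.032, 0.125], [-0.984, 0.025, -0.176, 0.477], [0.177, 0.028, -0.984, 1.056], [0.0, 0.0, 0.0, 1.0]]
side [[448.5, 0.0, 324.7], [0.0, 448.5, 193.3], [0.0, 0.0, 1.0]] [-0.06912958  0.          0.          0.          0.        ] [[-0.957, -0.289, 0.02, 0.48], [-0.212, 0.651, -0.729, 0.056], [0.198, -0.702, -0.684, 1.369], [0.0, 0.0, 0.0, 1.0]]
```

View pics/top0.png

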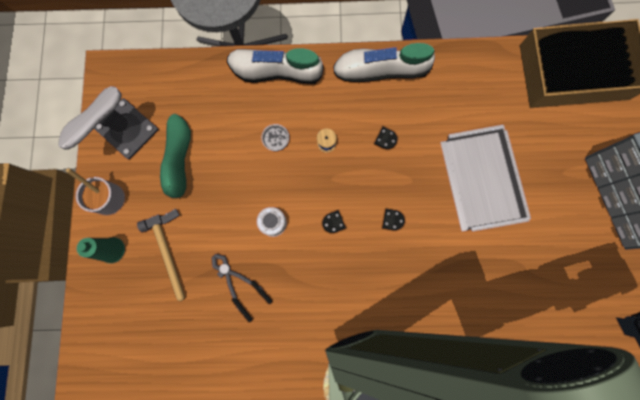

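View pics/side0.png

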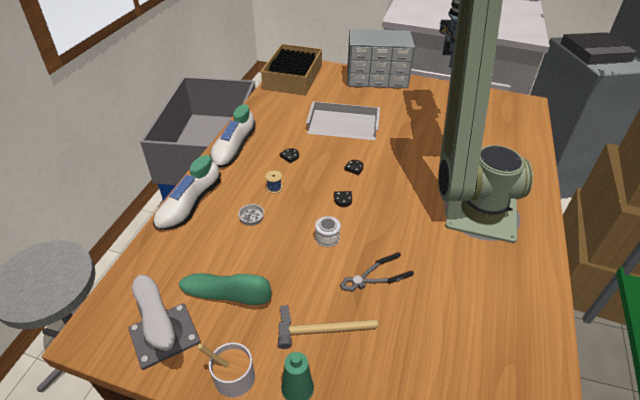

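The top view shows the heels at about (386,138), (333,222) and (394,220), the tray at (485,178) with its mouth facing left, the spool at (327,138), the dish at (275,138) and the tin at (271,221). Next I'll turn these into world positions.

```bash
cat > h.py <<'E'
from station import arm,vision
import cv2,numpy as np
def ray(c,uv,z):
    p=cv2.undistortPoints(np.array(uv,float).reshape(-1,1,2),c["mtx"],np.array(c["distortion"],float)).reshape(-1,2)
    E=np.array(c["extrinsics"]);R,t=E[:3,:3],E[:3,3]
    d=np.c_[p,np.ones(len(p))]@R; o=-R.T@t
    return o+d*((z-o[2])/d[:,2])[:,None]
def heels(c,box=(180,100,560,260),thr=60,amin=60,amax=900):
    x0,y0,x1,y1=box
    g=c["img"].max(2); m=np.zeros_like(g); m[y0:y1,x0:x1]=(g[y0:y1,x0:x1]<thr)*255
    m=cv2.morphologyEx(m,cv2.MORPH_CLOSE,np.ones((5,5)))
    out=[]
    for k in cv2.findContours(m,cv2.RETR_EXTERNAL,cv2.CHAIN_APPROX_NONE)[0]:
        a=cv2.contourArea(k)
        if amin<a<amax:
            w=ray(c,k[:,0,:],0.010)[:,:2]
            r=cv2.minAreaRect((w*1000).astype(np.float32))
            M=cv2.moments(k)
            out.append((np.round([M['m10']/M['m00'],M['m01']/M['m00']],1).tolist(),a,np.round(r[0],1),np.round(r[1],1),round(r[2],1),w))
    return out
def crop(c,name,box,s):
    x0,y0,x1,y1=box
    cv2.imwrite(name,cv2.resize(c["img"][y0:y1,x0:x1,::-1],None,fx=s,fy=s,interpolation=cv2.INTER_CUBIC))
E
python3 - <<'E'
from h import *
c=vision.camera("top")
for h in heels(c):print(h[:5], h[5].min(0).round(3),h[5].max(0).round(3))
crop(c,"pics/crop1.png",(240,110,540,240),2.6)
E
```

```text
([333.1, 222.3], 283.0, array([418.4,  84. ]), array([49.9, 51.3]), 20.6) [0.395 0.053] [0.449 0.109]
([393.0, 219.8], 290.5, array([421.7, -79.5]), array([51.1, 49.7]), 78.0) [ 0.397 -0.105] [ 0.449 -0.05 ]
([183.0, 170.2], 229.0, array([596.4, 491.6]), array([ 24.6, 191.6]), 87.5) [0.501 0.476] [0.692 0.503]
([386.2, 139.0], 263.5, array([646.1, -71.5]), array([50.3, 52.6]), 60.3) [ 0.621 -0.097] [ 0.681 -0.039]
```

View pics/crop1.png

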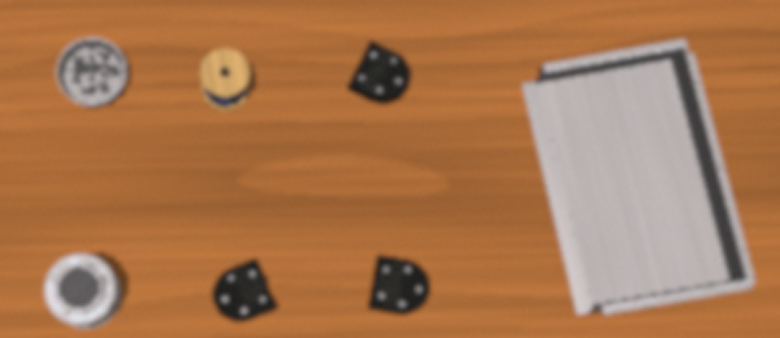

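```bash
python3 - <<'E'
from h import *
c=vision.camera("top")
f=lambda x,y:(240+x/2.6-.3,110+y/2.6-.3)
a,b=ray(c,[f(524,85),f(578,314)],0.002)[:,:2]
print("mouth ends",a,b,np.linalg.norm(a-b))
m=(a+b)/2; yv=(b-a)/np.linalg.norm(b-a); X=np.array([-yv[1],yv[0]]); X=X if X[1]<0 else -X
Y=np.array([-X[1],X[0]])
print("mid",m,"X",X,"Y",Y, "ang",np.degrees(np.arctan2(X[1],X[0])))
w=ray(c,[f(686,40),f(752,286)],0.038)[:,:2]; print("back wall tops in tray",(w-m)@np.c_[X,Y])
for n,uv,z in(("spool",f(227,73),.052),("tin",f(80,288),.059),("dish",f(92,72),.02)): print(n,ray(c,[uv],z)[0][:2])
for n,p in dict(A=(.646,-.0715),B=(.4205,-.079),C=(.4185,.084)).items(): print(n,(np.array(p)-m)@np.c_[X,Y])
# second view check of heels
s=vision.camera("side")
for h in heels(s,(260,130,400,215)):print(h[:5])
np.save("tray.npy",np.r_[m,X,Y])
E
```

```text
mouth ends [ 0.6345776  -0.22157774] [ 0.39026867 -0.25910527] 0.24717437109084753
mid [ 0.51242314 -0.24034151] X [ 0.15182615 -0.98840721] Y [0.98840721 0.15182615] ang -81.2672302861088
back wall tops in tray [[ 0.16045667  0.13089759]
 [ 0.1609025  -0.12739612]]
spool [0.64098387 0.09262958]
tin [0.42137321 0.24278907]
dish [0.65691529 0.23615195]
A [-0.1466037   0.15766289]
B [-0.17342744 -0.06636163]
C [-0.33484147 -0.04359079]
([342.8, 198.2], 194.5, array([417.9,  87.2]), array([52.9, 62.3]), 18.1)
([354.3, 166.7], 151.5, array([421.2, -78. ]), array([64.2, 54.3]), 77.3)
([289.7, 154.9], 145.0, array([646.9, -70.5]), array([60.7, 59.6]), 62.6)
```

```bash
cat >> h.py <<'E'
from scipy.spatial.transform import Rotation as Ro
T=np.load("tray.npy"); m,X,Y=T[:2],T[2:4],T[4:]
def w2t(p): return (np.array(p)[:2]-m)@np.c_[X,Y]
def t2w(p): return m+X*p[0]+Y*p[1]
def delta(xy,tip,yaw):
    s=arm.state();R=np.array(s["tcp_rot"]);p=np.array(s["position"])
    a=np.radians(yaw);x=np.array([np.cos(a),np.sin(a),0]);z=np.array([0,0,-1.])
    G=np.c_[x,np.cross(z,x),z]
    d=R.T@(np.r_[xy,tip+arm.finger_overhang]-p)/.05
    r=Ro.from_matrix(R.T@G).as_rotvec(degrees=True)/6
    print("units",d.round(2),r.round(2),"tip",(p[2]-arm.finger_overhang).round(4),"tray",w2t(p).round(3),"t",round(s["t"],2),"F",np.round(s["force"],1))
E
python3 -c "
from h import *
print(t2w((-.245,-.066)));delta(t2w((-.245,-.066)),.2,98.7)"
```

```text
[ 0.40999086 -0.00820226]
units [ 7.69 -8.65  0.28] [-1.000e-02 -1.000e-02 -1.325e+01] tip 0.2136 tray [ 0.25  -0.366] t 0.25 F [0.4 0.  0.8]
```

```bash
python3 -m handwheel '[[0.33,0.64,-0.72,0,0,0,-1.2],[0.33,1.28,-1.44,0,0,0,-2.4],[0.33,1.92,-2.16,0,0,0,-3.6],[0.33,2.56,-2.88,0,0,0,-4.8],[0.33,3.2,-3.6,0,0,0,-6]]' 20; python3 -c "
from h import *
delta(t2w((-.245,-.066)),.2,98.7)"
```

```text
t: 0.75
position: [0.2811, -0.3187, 0.4047]
tcp_rot: [[0.567, 0.823, 0.0], [0.823, -0.567, -0.0], [0.0, 0.0, -1.0]]
force: [1.3, -0.3, 0.1]
width: 0.602
units [ 6.58 -1.4   0.28] [ 0.    0.   -7.21] tip 0.2139 tray [ 0.042 -0.241] t 0.75 F [ 1.3 -0.3  0.1]
```

```bash
python3 -m handwheel '[[0.33,0.9,-0.2,0,0,0,-1.2],[0.33,1.8,-0.4,0,0,0,-2.4],[0.33,2.7,-0.6,0,0,0,-3.6],[0.33,3.6,-0.8,0,0,0,-4.8],[0.33,4.5,-0.95,0.2,0,0,-6]]'; python3 -c "
from h import *
delta(t2w((-.245,-.066)),.05,98.7)"
```

```text
t: 1.25
position: [0.3707, -0.1069, 0.3958]
tcp_rot: [[-0.026, 1.0, 0.004], [1.0, 0.026, -0.001], [-0.001, 0.003, -1.0]]
force: [0.5, -1.1, -0.9]
width: 0.33
units [1.96 0.82 3.1 ] [ 0.03  0.02 -1.21] tip 0.205 tray [-0.153 -0.12 ] t 1.25 F [ 0.5 -1.1 -0.9]
```

```bash
python3 -m handwheel '[[0.33,0.6,0.25,0.4,0,0,-0.4],[0.33,1.2,0.5,1.0,0,0,-0.8],[0.33,1.96,0.82,1.8,0,0,-1.2],[0.33,1.96,0.82,2.5,0,0,-1.2],[0.33,1.96,0.82,3.1,0,0,-1.2]]'; python3 - <<'E'
from h import *
delta(t2w((-.245,-.066)),.006,98.7)
crop(vision.camera("top"),"pics/c2.png",(240,110,540,310),2.5)
E
```

```text
t: 1.75
position: [0.4092, -0.0085, 0.238]
tcp_rot: [[-0.149, 0.989, -0.001], [0.989, 0.149, 0.0], [0.0, -0.001, -1.0]]
force: [0.1, 1.1, 0.4]
width: 0.332
units [0.   0.02 0.82] [-0.01 -0.   -0.02] tip 0.0472 tray [-0.245 -0.067] t 1.75 F [0.1 1.1 0.4]
```

View pics/c2.png

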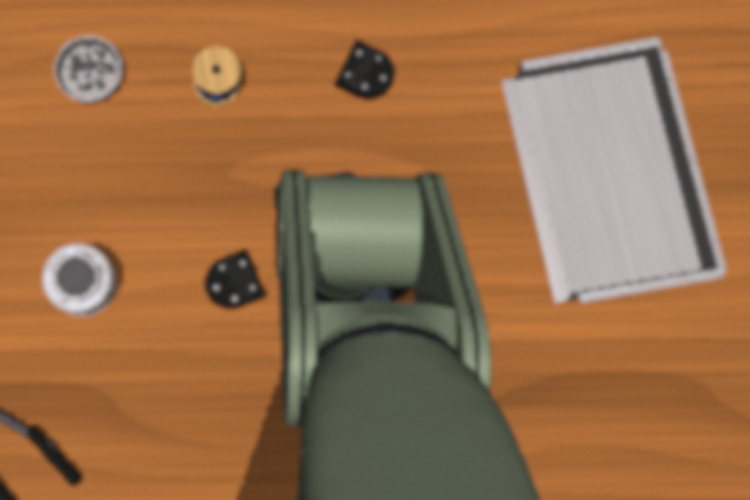

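The arm hides heel B, but the other heels and objects haven't moved. Now I lower the fingers and push heel B.

```bash
python3 -m handwheel '[[0.33,0,0.02,0.4,0,0,0],[0.33,0,0.02,0.7,0,0,0],[0.33,0,0.02,0.82,0,0,0],[0.33,-0.2,0.02,0.82,0,0,0],[0.33,-0.4,0.02,0.82,0,0,0]]' && python3 -m handwheel '[[0.33,-0.3,0,0,0,0,0],[0.33,-0.6,0,0,0,0,0],[0.33,-0.9,0,0,0,0,0],[0.33,-1.2,0,0,0,0,0],[0.33,-1.5,0,0,0,0,0]]' && python3 - <<'E'
from h import *
delta(t2w((.045,-.066)),.006,98.7)
crop(vision.camera("side"),"pics/s3.png",(240,80,440,240),3.5)
E
```

```text
t: 2.3
position: [0.4138, -0.0302, 0.1996]
tcp_rot: [[-0.146, 0.989, 0.002], [0.989, 0.146, -0.0], [-0.001, 0.002, -1.0]]
force: [-0.4, -0.6, 0.1]
width: 0.33
t: 2.8
position: [0.4245, -0.1053, 0.1999]
tcp_rot: [[-0.145, 0.989, 0.002], [0.989, 0.145, -0.001], [-0.001, 0.002, -1.0]]
force: [-0.2, -0.4, 0.1]
width: 0.326
units [-3.84  0.03  0.07] [ 0.02  0.01 -0.06] tip 0.0091 tray [-0.147 -0.066] t 2.8 F [-0.2 -0.4  0.1]
```

View pics/s3.png

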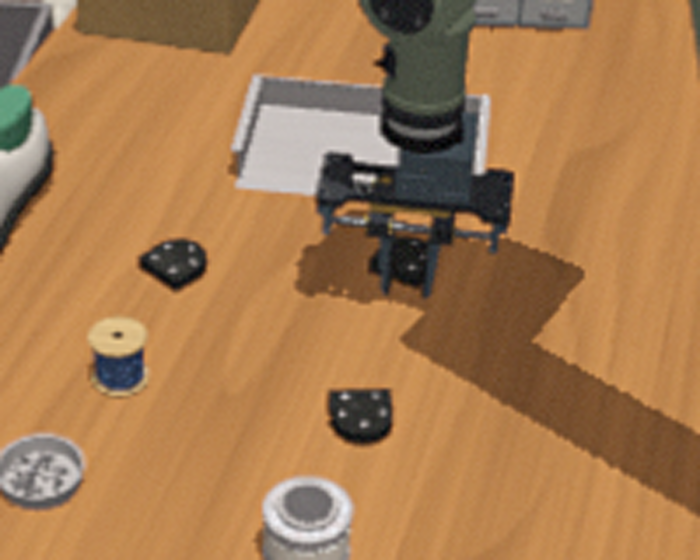

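In the side crop heel B is at about (400,262), captured just ahead of the two fingers. I'll keep pushing.

```bash
python3 -m handwheel '[[0.33,-0.3,0,0.04,0,0,0],[0.33,-0.6,0,0.04,0,0,0],[0.33,-0.9,0,0.04,0,0,0],[0.33,-1.2,0,0.04,0,0,0],[0.33,-1.5,0,0.04,0,0,0]]' && python3 - <<'E'
from h import *
delta(t2w((.045,-.066)),.006,98.7)
crop(vision.camera("side"),"pics/s4.png",(240,80,440,240),3.5)
E
```

```text
t: 3.35
position: [0.4353, -0.1791, 0.1972]
tcp_rot: [[-0.145, 0.989, 0.001], [0.989, 0.145, -0.0], [-0.0, 0.001, -1.0]]
force: [-0.5, -0.5, 1.4]
width: 0.331
units [-2.35  0.03  0.01] [ 0.01  0.   -0.06] tip 0.0064 tray [-0.072 -0.067] t 3.35 F [-0.5 -0.5  1.4]
```

View pics/s4.png

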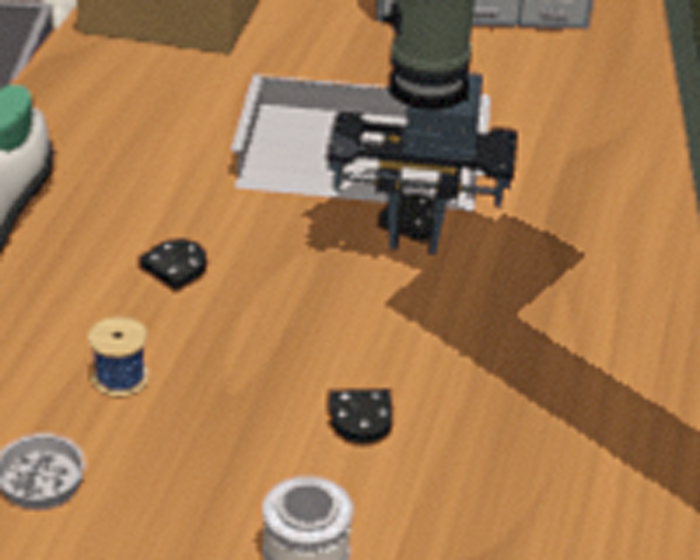

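Heel B is at the lip with the fingers still behind it, around (410,215). I'll push it in.

```bash
python3 -m handwheel '[[0.33,-0.3,0,0,0,0,0],[0.33,-0.6,0,0,0,0,0],[0.33,-0.9,0,0,0,0,0],[0.33,-1.2,0,0,0,0,0],[0.33,-1.5,0,0,0,0,0]]' && python3 -m handwheel '[[0.33,-0.3,0,0,0,0,0],[0.33,-0.6,0,0,0,0,0],[0.33,-0.75,0,0,0,0,0],[0.33,-0.85,0,0,0,0,0],[0.33,-0.85,0,0,0,0,0]]' && python3 - <<'E'
from h import *
delta(t2w((-.06,-.066)),.08,98.7)
crop(vision.camera("side"),"pics/s5.png",(240,80,440,240),3.5)
E
```

```text
t: 3.9
position: [0.4462, -0.2534, 0.1967]
tcp_rot: [[-0.146, 0.989, 0.0], [0.989, 0.146, -0.0], [-0.0, 0.0, -1.0]]
force: [0.7, 0.6, -0.7]
width: 0.326
t: 4.4
position: [0.4523, -0.2946, 0.1967]
tcp_rot: [[-0.145, 0.989, 0.0], [0.989, 0.145, -0.0], [-0.0, 0.0, -1.0]]
force: [0.4, 0.8, 0.8]
width: 0.325
units [ 2.09  0.02 -1.48] [ 0.    0.   -0.06] tip 0.0059 tray [ 0.045 -0.068] t 4.4 F [0.4 0.8 0.8]
```

View pics/s5.png

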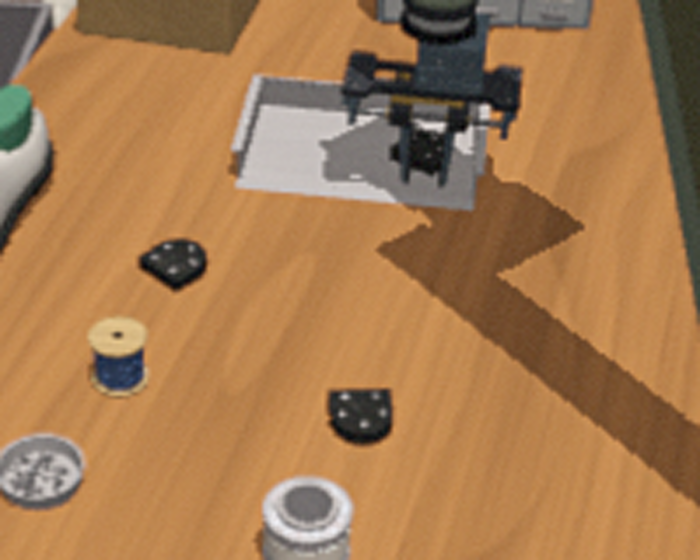

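Heel B is well inside the tray, at about (425,150) in the crop. Next I retreat, lift and go behind heel C.

```bash
python3 -m handwheel '[[0.33,0.3,0,0,0,0,0],[0.33,0.5,0,-0.6,0,0,0],[0.33,0.8,0,-1.4,0,0,0],[0.33,1.3,0,-2,0,0,0],[0.33,2,0,-2,0,0,0]]' && python3 - <<'E'
from h import *
print(t2w((-.404,-.053)));delta(t2w((-.404,-.053)),.1,105.9)
E
```

```text
t: 4.95
position: [0.4384, -0.1942, 0.3006]
tcp_rot: [[-0.145, 0.989, 0.008], [0.989, 0.145, -0.004], [-0.005, 0.008, -1.0]]
force: [1.4, 0.3, -1.2]
width: 0.33
[0.39869979 0.15092822]
units [6.95 0.21 0.16] [ 0.07  0.05 -1.26] tip 0.1098 tray [-0.057 -0.066] t 4.95 F [ 1.4  0.3 -1.2]
```

```bash
python3 -m handwheel '[[0.33,0.7,0,0,0,0,-0.2],[0.33,1.5,0.05,0,0,0,-0.5],[0.33,2.3,0.1,0,0,0,-0.8],[0.33,3.1,0.15,0,0,0,-1],[0.33,3.9,0.2,0,0,0,-1.2]]' && python3 -m handwheel '[[0.33,0.8,0,0,0,0,0],[0.33,1.6,0,0,0,0,0],[0.33,2.4,0,0,0,0,0],[0.33,2.9,0,0,0,0,0],[0.33,2.9,0,0,0,0,0]]' && python3 - <<'E'
from h import *
delta(t2w((-.404,-.053)),.03,105.9)
crop(vision.camera("side"),"pics/s6.png",(240,80,440,280),3)
c=vision.camera("top");crop(c,"pics/t6.png",(240,110,540,310),2.5)
E
```

```text
t: 5.45
position: [0.4175, 0.0016, 0.2967]
tcp_rot: [[-0.27, 0.963, -0.001], [0.963, 0.27, 0.0], [0.0, -0.0, -1.0]]
force: [0.8, -0.3, 0.9]
width: 0.327
t: 5.95
position: [0.3781, 0.1413, 0.2966]
tcp_rot: [[-0.274, 0.962, -0.001], [0.962, 0.274, 0.0], [0.001, -0.001, -1.0]]
force: [-0.2, -0.5, 0.4]
width: 0.333
units [0.07 0.45 1.52] [-0.01 -0.01 -0.  ] tip 0.1058 tray [-0.398 -0.075] t 5.95 F [-0.2 -0.5  0.4]
```

View pics/s6.png

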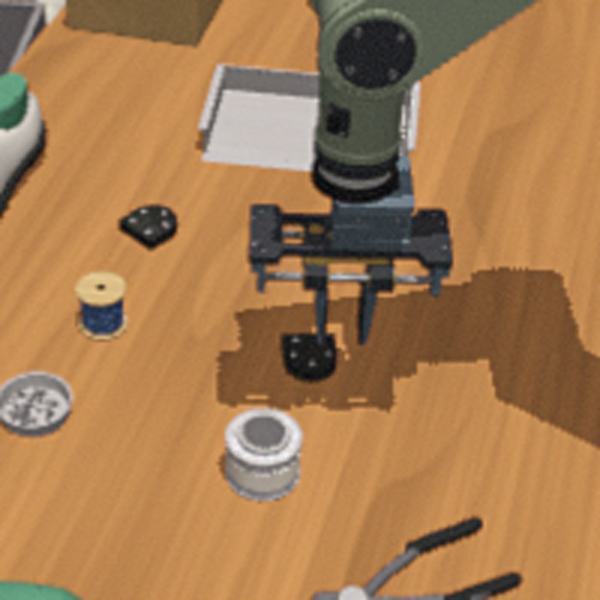

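View pics/t6.png

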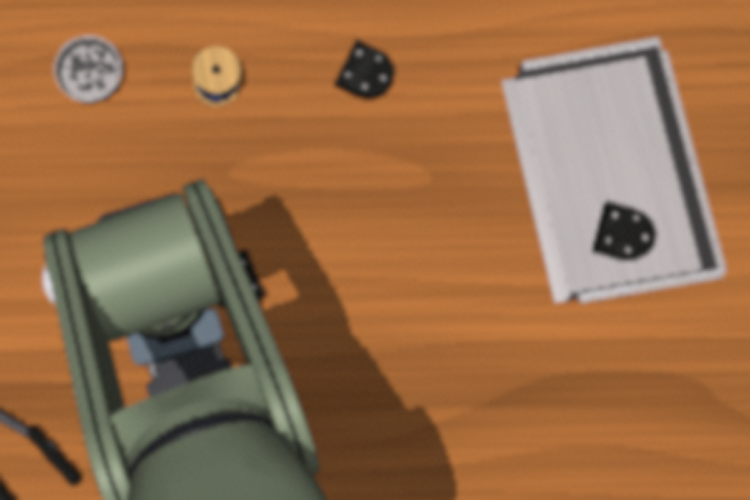

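Heel B lies inside the tray at about (625,230) in the top crop, and heel C is untouched. I'll align behind C and descend.

```bash
python3 -m handwheel '[[0.33,0.07,0.25,0,0,0,0],[0.33,0.07,0.45,0.2,0,0,0],[0.33,0.07,0.45,0.6,0,0,0],[0.33,0.07,0.45,1.1,0,0,0],[0.33,0.07,0.45,1.5,0,0,0]]' && python3 - <<'E'
from h import *
delta(t2w((-.404,-.053)),.006,105.9)
crop(vision.camera("side"),"pics/s7.png",(240,80,440,280),3)
E
```

```text
t: 6.55
position: [0.4019, 0.1476, 0.22]
tcp_rot: [[-0.267, 0.964, -0.001], [0.964, 0.267, -0.0], [-0.0, -0.001, -1.0]]
force: [0.1, -0.1, 0.6]
width: 0.329
units [ 0.08 -0.04  0.46] [-0.01  0.   -0.07] tip 0.0292 tray [-0.4  -0.05] t 6.55 F [ 0.1 -0.1  0.6]
```

View pics/s7.png

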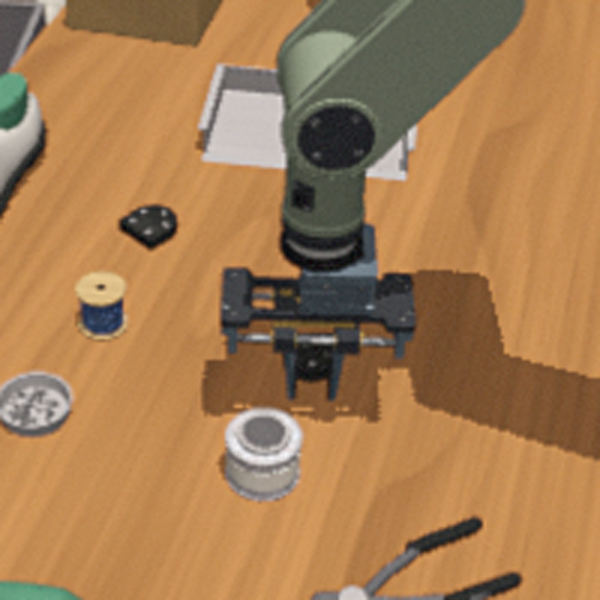

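The fingers stand behind heel C's round edge with the tin clear. I'll descend and push.

```bash
python3 -m handwheel '[[0.33,0.04,0,0.25,0,0,0],[0.33,0.04,0,0.46,0,0,0],[0.33,0,0,0.46,0,0,0],[0.33,-0.2,0,0.46,0,0,0],[0.33,-0.4,0,0.46,0,0,0]]' && python3 -m handwheel '[[0.33,-0.3,0,0,0,0,0],[0.33,-0.6,0,0,0,0,0],[0.33,-0.9,0,0,0,0,0],[0.33,-1.2,0,0,0,0,0],[0.33,-1.5,0,0,0,0,0]]' && python3 - <<'E'
from h import *
delta(t2w((.035,0)),.006,105.9)
crop(vision.camera("side"),"pics/s8.png",(240,80,440,280),3)
E
```

```text
t: 7.1
position: [0.4069, 0.1283, 0.1992]
tcp_rot: [[-0.269, 0.963, 0.001], [0.963, 0.269, 0.0], [-0.0, 0.001, -1.0]]
force: [0.3, -0.7, 0.5]
width: 0.326
t: 7.6
position: [0.4268, 0.0554, 0.1994]
tcp_rot: [[-0.268, 0.963, 0.002], [0.963, 0.268, 0.0], [-0.0, 0.002, -1.0]]
force: [0.0, 0.6, -0.0]
width: 0.331
units [-6.85 -0.02  0.05] [ 0.01  0.   -0.06] tip 0.0086 tray [-0.305 -0.04 ] t 7.6 F [ 0.   0.6 -0. ]
```

View pics/s8.png

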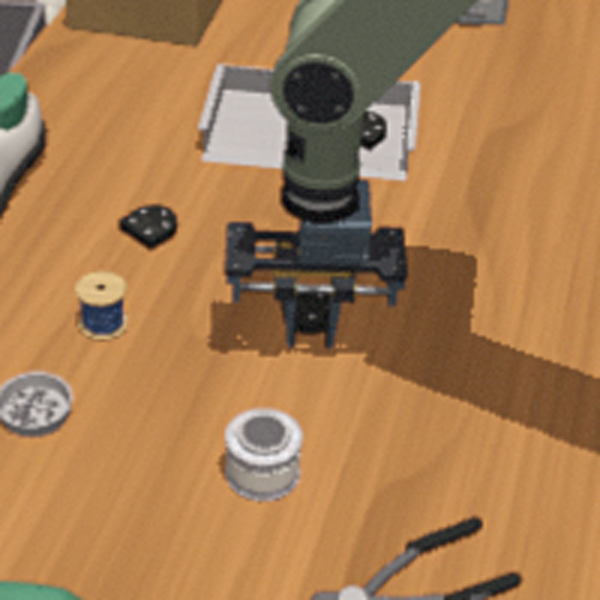

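Heel C is cradled between the fingers at about (312,312), so I'll keep pushing.

```bash
python3 -m handwheel '[[0.33,-0.35,0,0.04,0,0,0],[0.33,-0.7,0,0.04,0,0,0],[0.33,-1.05,0,0.04,0,0,0],[0.33,-1.4,0,0.04,0,0,0],[0.33,-1.75,0,0.04,0,0,0]]' && python3 -m handwheel '[[0.33,-0.35,0,0,0,0,0],[0.33,-0.7,0,0,0,0,0],[0.33,-1.05,0,0,0,0,0],[0.33,-1.4,0,0,0,0,0],[0.33,-1.75,0,0,0,0,0]]' && python3 - <<'E'
from h import *
delta(t2w((.035,0)),.006,105.9)
crop(vision.camera("side"),"pics/s9.png",(240,80,440,280),3)
E
```

```text
t: 8.15
position: [0.4501, -0.0286, 0.1973]
tcp_rot: [[-0.268, 0.963, 0.001], [0.963, 0.268, -0.0], [-0.0, 0.001, -1.0]]
force: [0.4, 0.2, -0.2]
width: 0.328
t: 8.65
position: [0.4735, -0.1129, 0.1973]
tcp_rot: [[-0.268, 0.963, 0.001], [0.963, 0.268, -0.0], [-0.0, 0.001, -1.0]]
force: [0.1, 0.6, 0.6]
width: 0.332
units [-3.36 -0.02  0.01] [ 0.01  0.   -0.06] tip 0.0065 tray [-0.132 -0.019] t 8.65 F [0.1 0.6 0.6]
```

View pics/s9.png

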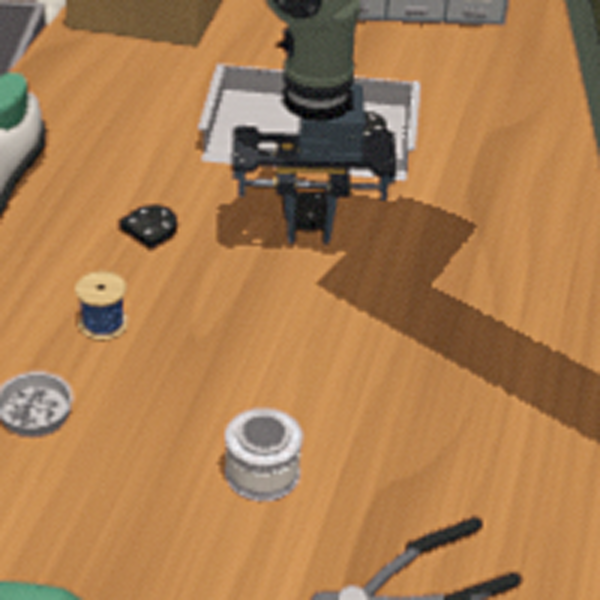

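```bash
python3 -m handwheel '[[0.33,-0.35,0.02,0,0,0,0],[0.33,-0.7,0.04,0,0,0,0],[0.33,-1.05,0.06,0,0,0,0],[0.33,-1.4,0.08,0,0,0,0],[0.33,-1.75,0.1,0,0,0,0]]' && python3 -m handwheel '[[0.33,-0.35,0.04,0,0,0,0],[0.33,-0.7,0.08,0,0,0,0],[0.33,-1.05,0.12,0,0,0,0],[0.33,-1.35,0.14,0,0,0,0],[0.33,-1.5,0.15,0,0,0,0]]' && python3 - <<'E'
from h import *
delta(t2w((-.05,0)),.1,105.9)
crop(vision.camera("side"),"pics/s10.png",(240,80,440,280),3)
E
```

```text
t: 9.2
position: [0.5022, -0.1962, 0.1968]
tcp_rot: [[-0.268, 0.963, 0.0], [0.963, 0.268, -0.0], [-0.0, 0.0, -1.0]]
force: [-0.1, 1.5, 1.0]
width: 0.33
t: 9.7
position: [0.5297, -0.2667, 0.1966]
tcp_rot: [[-0.268, 0.963, 0.001], [0.963, 0.268, -0.001], [-0.001, 0.0, -1.0]]
force: [-0.3, 1.5, -0.2]
width: 0.331
units [ 1.59 -0.07 -1.89] [ 0.    0.01 -0.06] tip 0.0058 tray [0.029 0.013] t 9.7 F [-0.3  1.5 -0.2]
```

View pics/s10.png

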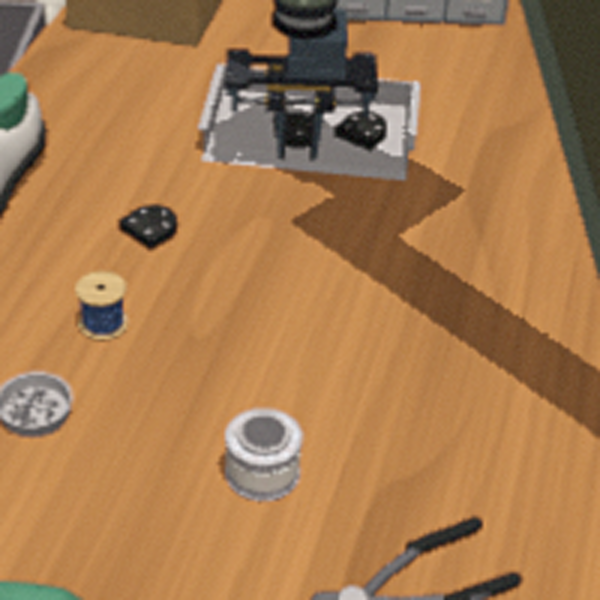

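Heel C is inside the tray beside B, at about (298,128). Next is heel A, pushed diagonally on its flat edge first.

```bash
python3 -m handwheel '[[0.33,0.3,0,0,0,0,0],[0.33,0.6,0,-0.6,0,0,0],[0.33,0.9,0,-1.4,0,0,0],[0.33,1.2,0,-2,0,0,0],[0.33,1.8,0,-2,0,0,0]]' && python3 - <<'E'
from h import *
print(t2w((-.213,.203)));delta(t2w((-.213,.203)),.1,64.4)
E
```

```text
t: 10.25
position: [0.5056, -0.1774, 0.301]
tcp_rot: [[-0.268, 0.963, 0.009], [0.963, 0.268, -0.003], [-0.006, 0.007, -1.0]]
force: [1.0, 0.2, -1.2]
width: 0.33
[0.68073083 0.00100994]
units [2.5  4.33 0.22] [0.09 0.02 6.86] tip 0.1102 tray [-0.063  0.003] t 10.25 F [ 1.   0.2 -1.2]
```

```bash
python3 -m handwheel '[[0.33,0.4,0.7,0,0,0,1.1],[0.33,0.8,1.4,0,0,0,2.2],[0.33,1.2,2.1,0,0,0,3.3],[0.33,1.6,2.8,0,0,0,4.4],[0.33,2.0,3.5,0,0,0,5.5]]' && python3 - <<'E'
from h import *
delta(t2w((-.213,.203)),.1,64.4)
E
```

```text
t: 10.75
position: [0.6463, -0.032, 0.2966]
tcp_rot: [[0.303, 0.953, -0.002], [0.953, -0.303, 0.0], [-0.0, -0.002, -1.0]]
force: [-0.1, -0.4, 0.7]
width: 0.33
units [0.84 0.46 0.12] [-0.02  0.    1.33] tip 0.1058 tray [-0.186  0.164] t 10.75 F [-0.1 -0.4  0.7]
```

```bash
python3 -m handwheel '[[0.33,0.42,0.23,0,0,0,0.7],[0.33,0.84,0.46,0,0,0,1.33],[0.33,0.84,0.46,0.3,0,0,1.33],[0.33,0.84,0.46,0.8,0,0,1.33],[0.33,0.84,0.46,1.4,0,0,1.33]]' && python3 - <<'E'
from h import *
delta(t2w((-.213,.203)),.006,64.4)
crop(vision.camera("side"),"pics/s11.png",(240,80,440,280),3)
crop(vision.camera("top"),"pics/t11.png",(240,110,540,310),2.5)
E
```

```text
t: 11.25
position: [0.6803, 0.0002, 0.2268]
tcp_rot: [[0.427, 0.904, 0.001], [0.904, -0.427, 0.0], [0.001, 0.001, -1.0]]
force: [0.2, -0.2, 0.6]
width: 0.328
units [ 0.02 -0.    0.6 ] [ 0.01 -0.01  0.05] tip 0.036 tray [-0.212  0.202] t 11.25 F [ 0.2 -0.2  0.6]
```

View pics/s11.png

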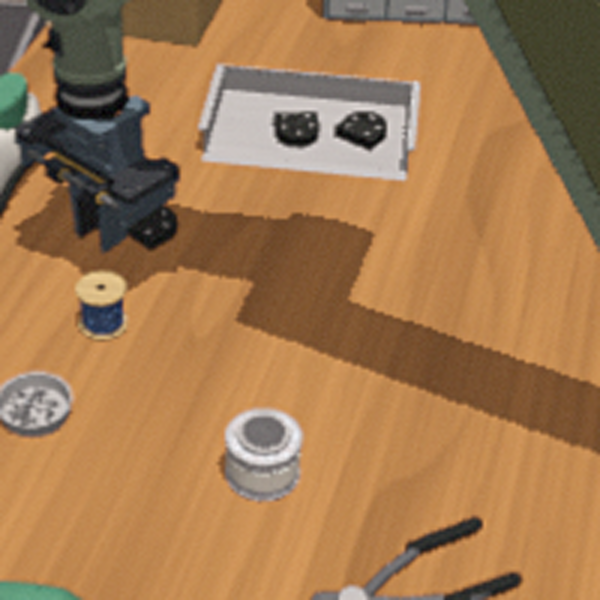

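View pics/t11.png

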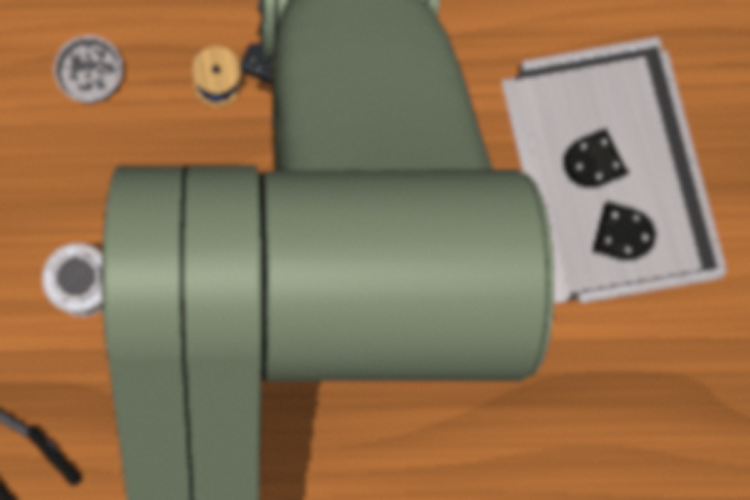

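Heels B and C are both in the tray, and the fingers stand behind heel A's flat edge. I'll descend and push diagonally.

```bash
python3 -m handwheel '[[0.33,0,0,0.3,0,0,0],[0.33,0,0,0.6,0,0,0],[0.33,0,0,0.6,0,0,0],[0.33,-0.2,0,0.6,0,0,0],[0.33,-0.4,0,0.6,0,0,0]]' && python3 -m handwheel '[[0.33,-0.25,0,0,0,0,0],[0.33,-0.5,0,0,0,0,0],[0.33,-0.75,0,0,0,0,0],[0.33,-1.0,0,0,0,0,0],[0.33,-1.25,0,0,0,0,0]]' && python3 - <<'E'
from h import *
delta(t2w((-.067,.104)),.006,64.4)
crop(vision.camera("side"),"pics/s12.png",(240,80,440,240),3.5)
E
```

```text
t: 11.85
position: [0.6726, -0.0205, 0.1975]
tcp_rot: [[0.429, 0.904, 0.001], [0.904, -0.429, -0.0], [0.0, 0.001, -1.0]]
force: [0.8, 0.7, -0.5]
width: 0.331
t: 12.35
position: [0.6453, -0.0774, 0.1969]
tcp_rot: [[0.429, 0.903, 0.0], [0.903, -0.429, -0.0], [0.0, 0.0, -1.0]]
force: [0.3, -0.2, 0.6]
width: 0.328
units [-1.81 -0.03  0.  ] [ 0.   -0.    0.03] tip 0.0061 tray [-0.141  0.156] t 12.35 F [ 0.3 -0.2  0.6]
```

View pics/s12.png

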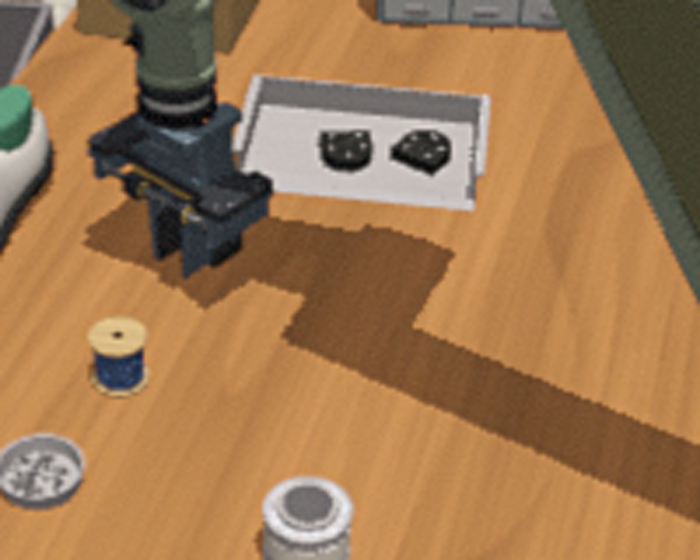

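Heel A is just visible ahead of the fingers at about (225,245). I'll finish the diagonal push, back off and look.

```bash
python3 -m handwheel '[[0.33,-0.35,0,0,0,0,0],[0.33,-0.7,0,0,0,0,0],[0.33,-1.05,0,0,0,0,0],[0.33,-1.4,0,0,0,0,0],[0.33,-1.75,0,0,0,0,0]]' && python3 -m handwheel '[[0.33,0.2,0,0,0,0,0],[0.33,0.4,0,0,0,0,0],[0.33,0.5,0,-0.5,0,0,0],[0.33,0.8,0,-1.2,0,0,0],[0.33,1.2,0,-1.8,0,0,0]]' && python3 - <<'E'
from h import *
delta(t2w((-.067,.104)),.006,64.4)
c=vision.camera("side")
crop(c,"pics/s13.png",(240,80,440,240),3.5)
for h in heels(c,(300,130,345,165),75):print(h[:5],w2t(h[2]/1000))
E
```

```text
t: 12.9
position: [0.6075, -0.1568, 0.1967]
tcp_rot: [[0.429, 0.903, -0.0], [0.903, -0.429, -0.0], [-0.0, -0.0, -1.0]]
force: [0.4, -0.0, -0.2]
width: 0.335
t: 13.4
position: [0.6344, -0.1001, 0.2879]
tcp_rot: [[0.429, 0.903, 0.0], [0.903, -0.429, -0.0], [-0.0, 0.0, -1.0]]
force: [-0.1, 0.1, 0.0]
width: 0.325
units [-1.31 -0.03  1.82] [0.   0.   0.04] tip 0.0971 tray [-0.12   0.142] t 13.4 F [-0.1  0.1  0. ]
([317.9, 137.3], 141.0, array([ 585.8, -198.7]), array([66.4, 64.1]), 64.5) [-0.03001824  0.07884849]
```

View pics/s13.png

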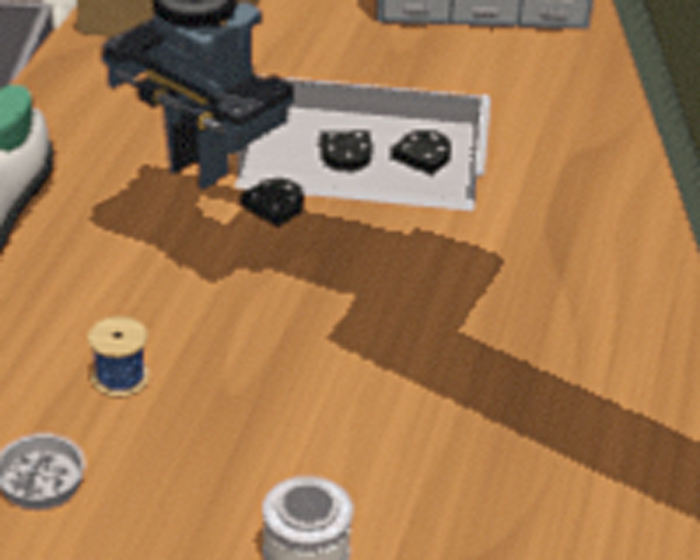

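Heel A now lies at tray (-0.030, 0.079), as planned. I'll square the tool to the tray and push straight in.

```bash
python3 - <<'E'
from h import *
delta(t2w((-.12,.076)),.05,98.7)
E
```

```text
units [-0.81 -1.13  1.04] [ 0.11 -0.02 -5.66] tip 0.1029 tray [-0.122  0.145] t 13.45 F [2.8 1.7 3.5]
```

```bash
python3 -m handwheel '[[0.33,-0.2,-0.2,0,0,0,-1.2],[0.33,-0.4,-0.5,0,0,0,-2.4],[0.33,-0.6,-0.8,0,0,0,-3.6],[0.33,-0.81,-1.13,0,0,0,-4.8],[0.33,-0.81,-1.13,0,0,0,-5.7]]' && python3 - <<'E'
from h import *
delta(t2w((-.12,.076)),.03,98.7)
E
```

```text
t: 13.95
position: [0.5638, -0.1125, 0.2865]
tcp_rot: [[-0.158, 0.987, -0.003], [0.987, 0.158, 0.0], [0.001, -0.003, -1.0]]
force: [0.6, -1.0, 0.3]
width: 0.332
units [0.03 0.12 1.31] [-0.02 -0.01  0.07] tip 0.0957 tray [-0.119  0.07 ] t 13.95 F [ 0.6 -1.   0.3]
```

```bash
python3 -m handwheel '[[0.33,0.03,0.12,0.4,0,0,0],[0.33,0.03,0.12,0.9,0,0,0],[0.33,0.03,0.12,1.4,0,0,0],[0.33,0.03,0.12,1.79,0,0,0],[0.33,0.03,0.12,1.79,0,0,0]]' && python3 -m handwheel '[[0.33,-0.25,0,0,0,0,0],[0.33,-0.5,0,0,0,0,0],[0.33,-0.75,0,0,0,0,0],[0.33,-1,0,0,0,0,0],[0.33,-1.25,0,0,0,0,0]]' && python3 - <<'E'
from h import *
delta(t2w((.025,.076)),.006,98.7)
crop(vision.camera("side"),"pics/s14.png",(240,80,440,240),3.5)
E
```

```text
t: 14.45
position: [0.5706, -0.1099, 0.1945]
tcp_rot: [[-0.154, 0.988, -0.006], [0.988, 0.154, 0.001], [0.002, -0.006, -1.0]]
force: [-0.6, 0.5, 0.3]
width: 0.328
t: 14.95
position: [0.5811, -0.1743, 0.1979]
tcp_rot: [[-0.152, 0.988, 0.001], [0.988, 0.152, -0.0], [-0.0, 0.001, -1.0]]
force: [-0.5, 3.1, 0.8]
width: 0.328
units [-1.6  -0.04  0.02] [0.01 0.   0.01] tip 0.0071 tray [-0.055  0.078] t 14.95 F [-0.5  3.1  0.8]
```

View pics/s14.png

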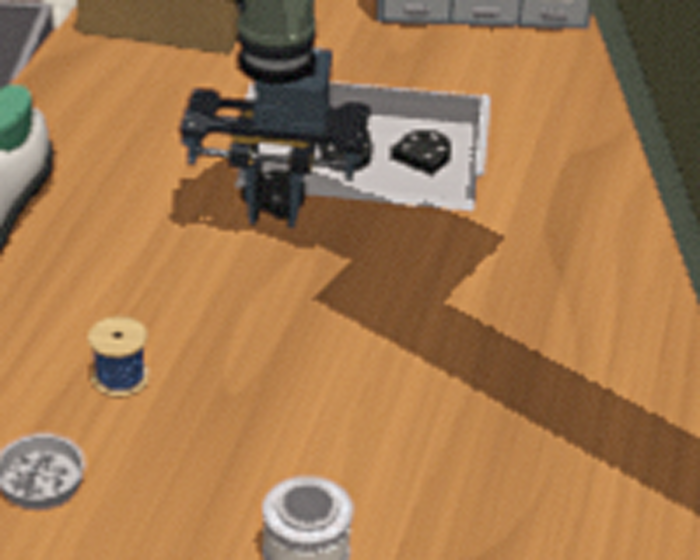

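The corner of heel A is cradled between the fingers at about (275,195). I'll push it in.

```bash
python3 -m handwheel '[[0.33,-0.3,0,0,0,0,0],[0.33,-0.6,0,0,0,0,0],[0.33,-0.9,0,0,0,0,0],[0.33,-1.2,0,0,0,0,0],[0.33,-1.5,0,0,0,0,0]]' && python3 -m handwheel '[[0.33,-0.2,0,0,0,0,0],[0.33,-0.3,0,0,0,0,0],[0.33,-0.3,0,0,0,0,0],[0.33,-0.3,0,0,0,0,0],[0.33,-0.3,0,0,0,0,0]]' && python3 - <<'E'
from h import *
delta(t2w((.025,.076)),.006,98.7)
crop(vision.camera("side"),"pics/s15.png",(240,80,440,240),3.5)
E
```

```text
t: 15.5
position: [0.5925, -0.2484, 0.1972]
tcp_rot: [[-0.153, 0.988, 0.0], [0.988, 0.153, -0.0], [-0.0, 0.0, -1.0]]
force: [0.1, 0.4, 0.8]
width: 0.329
t: 16.0
position: [0.5946, -0.2614, 0.1971]
tcp_rot: [[-0.154, 0.988, -0.0], [0.988, 0.154, 0.0], [0.0, -0.0, -1.0]]
force: [-1.1, 0.2, -0.2]
width: 0.329
units [ 0.16 -0.04  0.01] [-0.   -0.    0.02] tip 0.0063 tray [0.033 0.078] t 16.0 F [-1.1  0.2 -0.2]
```

View pics/s15.png

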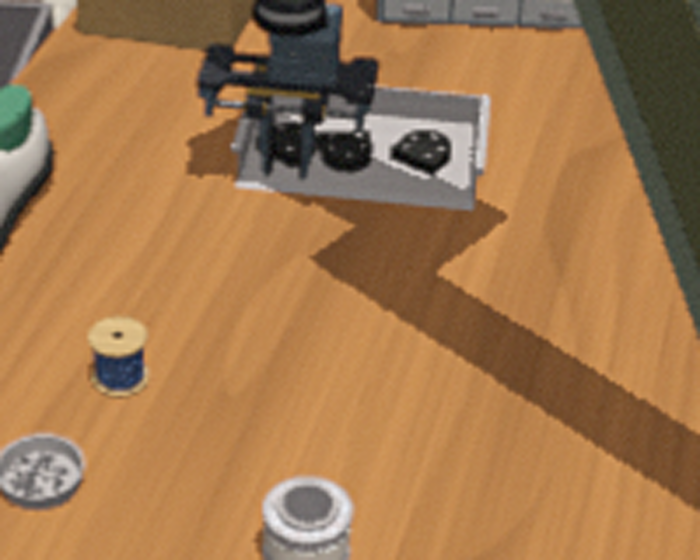

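All three heels are in the tray. I'll back out, raise the arm, move it clear and check.

```bash
python3 -m handwheel '[[0.33,0.2,0,0,0,0,0],[0.33,0.5,0,0,0,0,0],[0.33,0.7,0,-0.6,0,0,0],[0.33,0.9,0,-1.4,0,0,0],[0.33,1.2,0,-2.2,0,0,0]]' && python3 -m handwheel '[[0.33,0.6,-0.6,-0.5,0,0,0],[0.33,1.2,-1.2,-1,0,0,0],[0.33,1.8,-1.8,-1.5,0,0,0],[0.33,2.2,-2.2,-2,0,0,0],[0.33,2.4,-2.4,-2,0,0,0]]' && python3 -m handwheel '[[0.33,0.5,-0.3,0,0,0,0],[0.33,1,-0.6,0,0,0,0],[0.33,1.5,-0.6,0,0,0,0],[0.33,1.5,-0.6,0,0,0,0],[0.33,1.5,-0.6,0,0,0,0]]' && python3 - <<'E'
from h import *
c=vision.camera("top");crop(c,"pics/t16.png",(60,90,560,330),1.6)
for h in heels(c,(430,120,530,235),60):print(h[:4],w2t(h[2]/1000).round(3))
s=vision.camera("side");crop(s,"pics/s16.png",(140,80,440,380),2)
for h in heels(s,(310,110,378,138),60,40):print("side",h[:4],w2t(h[2]/1000).round(3))
print(np.round(arm.state()["force"],1),arm.state()["position"])
E
```

```text
t: 16.55
position: [0.585, -0.2009, 0.3079]
tcp_rot: [[-0.154, 0.988, -0.002], [0.988, 0.154, 0.001], [0.001, -0.002, -1.0]]
force: [1.9, 0.1, -0.2]
width: 0.328
t: 17.05
position: [0.4466, -0.1001, 0.4104]
tcp_rot: [[-0.155, 0.988, 0.006], [0.988, 0.155, -0.001], [-0.002, 0.006, -1.0]]
force: [-0.5, -0.9, -0.2]
width: 0.329
t: 17.55
position: [0.4073, -0.0323, 0.4066]
tcp_rot: [[-0.155, 0.988, -0.0], [0.988, 0.155, -0.001], [-0.0, -0.001, -1.0]]
force: [0.4, -0.4, 0.8]
width: 0.329
([489.0, 202.9], 318.0, array([ 460.7, -335.4]), array([54.7, 51.1])) [ 0.086 -0.066]
([448.6, 217.4], 446.5, array([ 454.7, -221.6]), array([148.2,  40.4])) [-0.027 -0.054]
([474.7, 163.0], 619.0, array([ 575.3, -303.6]), array([119. ,  59.5])) [0.072 0.053]
side ([330.4, 121.6], 237.0, array([ 575.4, -303.7]), array([120.9,  69.4])) [0.072 0.053]
side ([360.4, 120.7], 157.0, array([ 466.2, -360.2]), array([ 66.4, 132.5])) [ 0.111 -0.064]
[ 0.6 -0.5 -0.5] [ 0.40772197 -0.03304117  0.40674856]
```

View pics/t16.png

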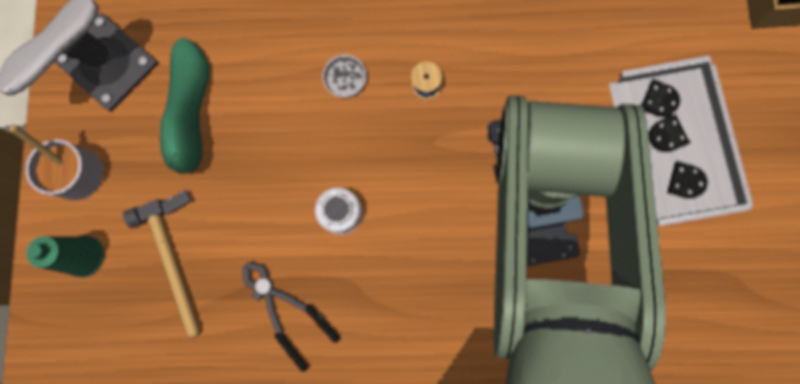

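View pics/s16.png

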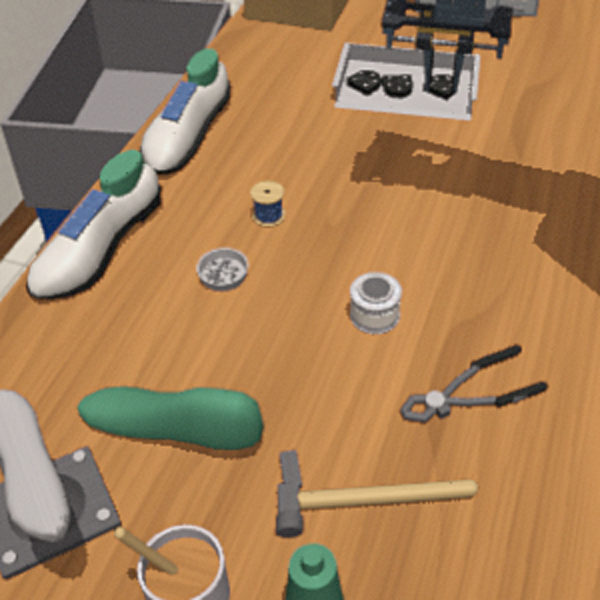

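All three heels lie flat in the tray, at about (660,98), (668,133) and (688,180) in the top crop. The tin, spool and dish are at their starting pixels, so I'm handing the job in.

```bash
python3 -c "
from station import ticket
print(ticket.sign_off())"
```

```text
the job is handed in; nothing more can be done
None
```

All three heels are in the catch tray, and I handed the job in at about 17.7 s of the 72 s allowed. I only pushed them with part-open fingers about 6 mm above the bench. Two went in with straight sweeps. The third needed a diagonal push on its flat edge, then a straight push in.

**Heels:** In the last pictures all three lie flat, with their centres about 70–86 mm past the front edge of the mouth (at least 28 mm needed). Two of them touch, so they were measured as one outline. It spans about 42–102 mm into the tray and reaches no further than 113 mm to the side, within the 120 mm limit.

**Other objects:** The tin, spool and dish are at the same pixels as at the start. The last, hammer and pincers look undisturbed by eye; I did not measure them.

**Robot:** It finished well above the bench, touching nothing, and the wrist force stayed within a few newtons in every reading.

**Check that disagreed:** The side view put one heel at 111 mm, against 86 mm from above, because the gripper's fingers covered part of it. Both values are inside the limits. The top-view search also picked up one false outline, from the arm itself.

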